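# Fasten the stop block on the saw-fence track

### The job

Fasten the blue stop block to its track with the orange thumbscrew from the rack: stand the screw in the block's hole, wing along the track, ease the block towards the red end until the hidden nut below lines up and the screw's tang drops into it, then turn the screw clockwise until its collar sits flush on the block, and let go. Feel your way gently, never forcing the screw or the block with more than 25 N, and leave everything else on the bench as it is.

Things in the scene. Friction and masses are not known exactly. Their poses are not given: they have to be found in the camera images.
- screw_grip (a point): Orange thumbscrew, 85 mm tall, 70 g, upright in one of the rack's three holes, collar resting on the rack's top. This point is on its axis in the upper part of the orange wing, 71 mm above the tip, 14 mm below the top: grasp here, across the wing. Wing 10 mm thick (x), 32 mm long (y), 36 mm tall. z up.
- screw_tip (a point): Middle of the thumbscrew's lower end; axes as screw_grip. The lowest 9 mm is a flat steel tang, 4 mm thick (x) and 13 mm wide (y, the same direction as the wing). Above it a round shank, diameter 13 mm.
- screw_collar (a point): Middle of the underside of the thumbscrew's steel collar (26 mm across, 3 mm thick, directly below the wing), 46 mm above the tip.
- rack: Fixed wooden rack, 210 mm (x) by 50 mm by 55 mm high, with three square 17 mm through holes along its x axis, 70 mm apart. Origin: middle of its underside.
- rail: Fixed aluminium stop track, 300 mm long (y), 64 mm wide (x), top 30 mm above the table. Origin: middle of its underside. +y points to the end with the red cap; the other cap is black. A steel bar in its channel has an 18 mm hole with a slotted nut. The block hides it: at the start it is 12 to 35 mm from the block's hole, always towards the red end.
- rail_top (a point): Middle of the track's top, axes as the track's. The hidden nut's slot runs along the track, is 6.5 mm wide and 9 mm deep below this level, and takes the tang with the wing along the track, either way round. Off the slot the screw's tip rests on the bar at this level; once the tang has fallen in, the tip is 9 mm lower and the collar 5 mm above the block.
- block_side (a point): Middle of the block's robot-side aluminium face, 15 mm up. With the tang in it, the nut threads the screw down only as it is turned clockwise (seen from above): after about 0.15 rad of play, some 0.8 rad of turning at about 0.07 N m lowers it 5 mm, till the collar meets the block; stop there: about 0.3 rad further the nut comes up hard and is overstrained. Nothing springs back on letting go.
- block_hole (a point): Mouth (centre) of the 15 mm through hole, its rim bevelled 3 mm, framed white in the top of the blue stop block: 56 mm wide, 110 mm long (y), 30 mm high, top 61 mm above the table. Axes as the track's, y to the red end. The block is captive on the track, slides only along it against about 2 N of friction, and can be moved by the screw standing in its hole.
- glue: Bystander, leave alone: yellow glue bottle.
- jar: Bystander, leave alone: amber jar.
- offcut: Bystander, leave alone: pale wood offcut.
- driver: Bystander, leave alone: screwdriver.
- tape: Bystander, leave alone: yellow tape measure.
- knob_a: Bystander, leave alone: black round clamp knob standing in the rack.
- knob_b: Bystander, leave alone: second black round clamp knob standing in the rack.
Things that resemble listed ones, but are neither listed nor needed, are in the scene too. What is shaped like the part that bears screw_grip but purple is not meant.

How it is judged:
On the way, in this order (a step that is already met when the one before it is completed fails the run):
1. the thumbscrew stands in the block's hole (horizontal distance between screw_tip and block_hole below 0.006 m and angle between screw_tip's own z axis and vertical below 0.2 rad and z of screw_tip in the frame of block_hole below -0.012 m), for 0.05 s.
2. the block lined up over the nut and the tang dropped into it (horizontal distance between screw_tip and block_hole below 0.006 m and angle between screw_tip's own z axis and vertical below 0.2 rad and z of screw_tip in the frame of rail below 0.024 m), for 0.1 s.
At the end, for the whole second after the job is handed in: The thumbscrew stands upright (within 0.1 rad) in the block's hole, tang in the nut, turned at least 0.4 rad from the track's direction, collar less than 2 mm above the block's top, released and at rest (horizontal distance between screw_tip and block_hole below 0.006 m and angle between screw_tip's own z axis and vertical below 0.2 rad and z of screw_collar in the frame of block_hole below 0.002 m and angle between the y axis of screw_tip and the y axis of rail, either way round above 0.4 rad and angle between screw_tip's own z axis and vertical below 0.1 rad and linear speed of screw below 0.01 m/s); the robot touches nothing.
It fails at once if the screw is forced: more than 25 N between it and the track, block or nut (contact force between screw and rail above 25 N).
It fails at once if the block or track is pushed by the fingers or arm with more than 25 N (contact force between any of the fingers, the arm and rail above 25 N).
It fails at once if a bystander is moved by more than 25 mm (distance of any of glue, jar, offcut, driver, tape, knob_a, knob_b from where it was at the start of the episode above 0.025 m).
It also fails if it takes over 64 s, if anything falls off the work surface, if the arm or the gripper's body presses on something with over 40 N, if the wrist force passes 120 N, or if a joint passes its speed limit or range.

### The arm

A 7-joint arm with a two-finger parallel gripper is mounted at the origin on the work surface. World frame = base frame: x ahead of the robot, y to its left, z up, the work surface at z = 0. Lengths are in m, angles in rad, forces in N, time in s.
With the tool pointing down it reaches from about 0.425 to 0.95 m from the base axis. Payload 4.7 kg.
Tool frame: the origin (TCP) lies on the front face of the gripper's body, between the roots of the fingers; the fingertips stand 73 mm ahead of it and the grasp point (between the pads) lies 54 mm ahead of it; z points along the fingers, y is the line along which they close (so a half turn about z gives the same grasp; the last joint's range is limited). The gripper opens to 85 mm and grips with 20 to 120 N. Pads are 22 mm wide; open, the fingers measure 114 mm over their backs; the gripper's body (76 mm by 85 mm) begins 54 mm behind the grasp point. The pads swing forward as they close: fully open they stand 13 mm farther back than shut.
Start: joints at [1.229, 0.469, -0.049, 1.532, 0.024, 1.141, -0.082], TCP at [0.208, -0.642, 0.304] pointing down, gripper open.
Joint ranges: [-2.59, 2.59], [-0.33, 1.99], [-1.39, 1.29], [0.1, 2.45], [-1.04, 4.18], [0.21, 1.99], [-2.66, 2.66]. Speed limits (rad/s): [2.57, 2.57, 3.14, 3.14, 3.14, 3.14, 3.14].

### API

Orientations are given as [roll, pitch, yaw] about the fixed x, y, z axes, in that order (R = Rz(yaw) Ry(pitch) Rx(roll)).
In Python, from station import r, move_gripper, ik, sensors, viewer, order gives the robot as it stands. Calls block until the motion is done:
- r.goto(position, orientation): joint-space move of the TCP to a pose.
- r.servo_line(position, feed=0.15, rot=None, until_force=None): straight line of the TCP; rot=None keeps the orientation; feed is the mean speed in m/s. With until_force (N) it stops when the force on the tool has changed by that much, and returns True; else False.
- r.move_joints(angles): joint-space move.
- move_gripper(opening): opening from 0.0 (shut) to 1.0 (fully open); the grip force is fixed at half the most; returns when the fingers have stopped.
- r.sleep(seconds).
- ik(position, orientation): joint angles nearest the present ones, or None.
- sensors.sense(): the state.
- viewer.read_camera(name): name is "scene" or "top" or "wrist"; returns the picture (400x640x3 uint8, red, green, blue); there is no depth.
- viewer.camera_model(name): a dict with "mtx" (3x3 intrinsics, pixels), "world_from_camera" (4x4, takes a point from camera to world coordinates); the wrist camera has in their place "tool_from_camera" (4x4, takes a point from camera to tool coordinates, whose origin is the TCP and whose axes are the flange's). Camera axes: x right, y down, z forward; pixel columns grow to the right and rows downward; lengths in m; the calibration is good to about 2 mm. A picture is of the moment at which its call begins: read the wrist's pose just before it. camera_model takes no time and is no camera call.
A pose or a line that the arm cannot do raises r.IKError and nothing moves.
- order.finish_job(): hands the job in; it is judged then, once.
The state is a dict: "time_s": time; "qpos": joint angles; "qvel": joint speeds; "tau": joint torques, N m; "tool_pos": TCP position; "eef_rot": TCP orientation; "ft_force": force on the tool from outside, world axes, zero at the start; "torque": the same for the moment, N m; "opening": opening from 0.0 (shut) to 1.0 (fully open); "gripper_force": force on a finger pad.
Only numpy, scipy, OpenCV 4.12 (cv2) and the standard library are available. Lean on these libraries where they do the work, as an engineer would, in place of code of your own. Each camera call takes 0.05 s, during which the arm holds its last target. There are 200 camera calls.

## Working session

There is one attempt and no reset: what is moved stays moved. The work goes in short steps, each a Python script; the robot and the scene stay as the last script left them, time stands still between calls to the robot, and variables do not carry over. Pictures are saved under pics/ and viewed, at most 10 in all, crops included, and the job is handed in when it is done.

```bash
ls; mkdir -p pics; python3 - <<'E'
from station import r, move_gripper, ik, sensors, viewer, order
import cv2, numpy as np
for n in ("scene","top"):
    im=viewer.read_camera(n)[:,:,::-1]
    cv2.imwrite(f"pics/{n}0.png",im)
    m=viewer.camera_model(n); print(n,np.round(m["mtx"],1).tolist(),np.round(m["world_from_camera"],4).tolist())
s=sensors.sense(); print(s)
print(viewer.camera_model("wrist"))
E
```

```text
pics
scene [[394.7, 0.0, 309.9], [0.0, 394.7, 205.7], [0.0, 0.0, 1.0]] [[0.4804, 0.5649, -0.6709, 1.1145], [0.8771, -0.3122, 0.3651, -0.2668], [-0.0032, -0.7638, -0.6454, 0.6043], [0.0, 0.0, 0.0, 1.0]]
top [[432.0, 0.0, 322.7], [0.0, 432.0, 204.3], [0.0, 0.0, 1.0]] [[-0.0266, -0.9977, 0.0619, 0.4709], [-0.9992, 0.0247, -0.0308, 0.0556], [0.0292, -0.0626, -0.9976, 1.0619], [0.0, 0.0, 0.0, 1.0]]
{'time_s': 0.1, 'qpos': array([ 1.2291193 ,  0.469393  , -0.04858966,  1.53354067,  0.02409661,
        1.14101023, -0.08229926]), 'qvel': array([ 0.00084305, -0.0033304 , -0.00090337, -0.0033452 , -0.00077184,
       -0.00069811, -0.00014602]), 'tau': array([ 9.43652558e-04, -5.11510777e+01, -4.70744935e-02, -2.38387960e+01,
        1.07159602e-02,  4.35921043e-03,  1.31782005e-05]), 'tool_pos': array([ 0.20759667, -0.64188091,  0.30295882]), 'eef_rot': array([-3.13982779e+00,  5.99002874e-05,  3.12799971e-01]), 'ft_force': array([ 0.61151973,  0.2217647 , -0.31520545]), 'torque': array([-0.02130726, -0.0378795 ,  0.0163648 ]), 'gripper_force': 0.0, 'opening': 0.9959222697191896}
{'mtx': array([[337.53598834,   0.        , 327.46127358],
       [  0.        , 337.53598834, 199.54853811],
       [  0.        ,   0.        ,   1.        ]]), 'tool_from_camera': array([[-9.77613619e-04, -9.63763923e-01, -2.66754842e-01,
         6.76327209e-02],
       [ 9.99999281e-01, -7.56979091e-04, -9.29931680e-04,
        -2.00699927e-04],
       [ 6.94306766e-04, -2.66755559e-01,  9.63763970e-01,
        -7.16763995e-02],
       [ 0.00000000e+00,  0.00000000e+00,  0.00000000e+00,
         1.00000000e+00]])}
```

View pics/scene0.png

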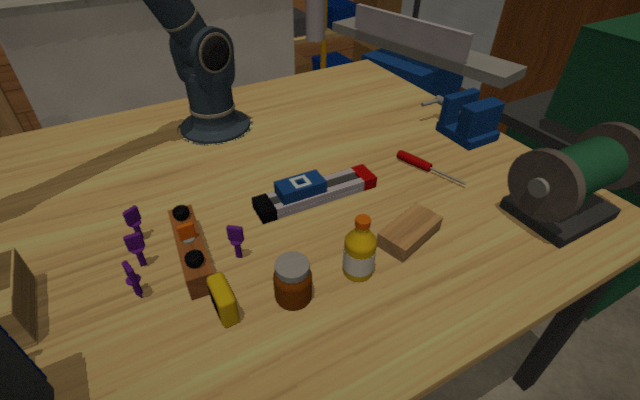

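View pics/top0.png

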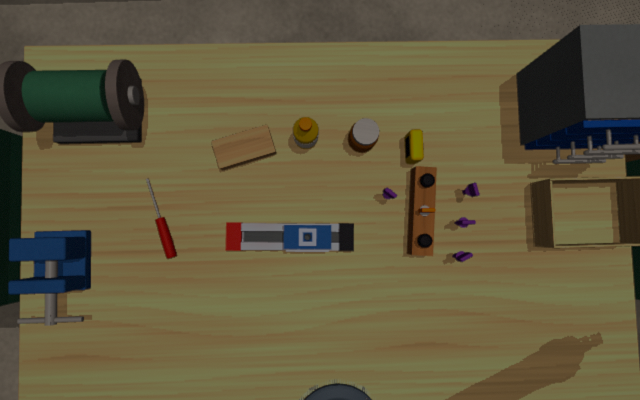

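The top view shows the rack at about (424,211) with the orange wing at (426,210) between the knobs, and the block's white-framed hole at (307,237), with the red end to the left (+y). Next I'll look from near with the wrist camera.

```bash
cat > h.py <<'E'
from station import r, move_gripper, ik, sensors, viewer, order
import cv2, numpy as np
from scipy.spatial.transform import Rotation as R
def T():
    s=sensors.sense(); M=np.eye(4); M[:3,:3]=R.from_euler('xyz',s["eef_rot"]).as_matrix(); M[:3,3]=s["tool_pos"]; return M
def shot(name,fn):
    M=viewer.camera_model(name)
    W=M["world_from_camera"] if name!="wrist" else T()@M["tool_from_camera"]
    im=viewer.read_camera(name)[:,:,::-1].copy(); cv2.imwrite(f"pics/{fn}.png",im); np.savez(f"pics/{fn}.npz",K=M["mtx"],W=W)
    return im
def pt(fn,uv,z):
    d=np.load(f"pics/{fn}.npz"); W=d["W"]
    v=W[:3,:3]@np.linalg.inv(d["K"])@np.array([uv[0],uv[1],1.]); c=W[:3,3]
    return c+v*(z-c[2])/v[2]
E
python3 - <<'E'
from h import *
shot("top","top1")
g=pt("top1",(426,210),.085); b=pt("top1",(307,237),.061); print(g,b, pt("top1",(428,180),.08),pt("top1",(425,241),.08),pt("top1",(234,237),.03),pt("top1",(347,237),.03))
# hover views: camera offset +x tool; tool yaw chosen near zero
for yaw in (0,np.pi/2,-np.pi/2,np.pi):
    for nm,p in (("g",g),("b",b)):
        q=ik([p[0],p[1],.25],[np.pi,0,yaw]); print(yaw,nm,None if q is None else np.round(q,2))
E
```

```text
[ 0.5125784  -0.20995287  0.085     ] [0.4582081  0.06285099 0.061     ] [ 0.58178651 -0.21883559  0.08      ] [ 0.44208296 -0.20605931  0.08      ] [0.46248183 0.23582052 0.03      ] [ 0.45523925 -0.03230101  0.03      ]
0 g [ 0.51  0.34 -0.25  1.87  0.1   0.94 -1.36]
0 b [ 0.41  0.26 -0.74  2.05  0.23  0.91 -2.02]
1.5707963267948966 g [ 0.74  0.38 -0.55  1.86  0.24  0.97  0.09]
1.5707963267948966 b [ 0.58  0.32 -0.96  2.04  0.33  0.94 -0.55]
-1.5707963267948966 g [-0.49  0.54  1.12  1.93 -0.56  1.04 -2.27]
-1.5707963267948966 b [ 0.72  0.41 -1.16  2.04  0.45  0.99  2.47]
3.141592653589793 g [ 0.9   0.43 -0.77  1.85  0.35  1.    1.56]
3.141592653589793 b [ 0.73  0.41 -1.18  2.04  0.46  0.99  0.89]
```

```bash
python3 - <<'E'
from h import *
Y=np.pi/2
r.goto([.458,.063,.20],[np.pi,0,Y]); r.sleep(.3); b=shot("wrist","wb"); print(T()[:3,3])
r.goto([.512,-.21,.23],[np.pi,0,Y]); r.sleep(.3); a=shot("wrist","wa"); print(T()[:3,3], sensors.sense()["time_s"])
cv2.imwrite("pics/both.png",np.hstack([a[:,120:520],b[:,120:520]]))
E
```

```text
[0.45806684 0.06286806 0.19999964]
[ 0.51215162 -0.20914297  0.23007773] 4.6
```

View pics/both.png

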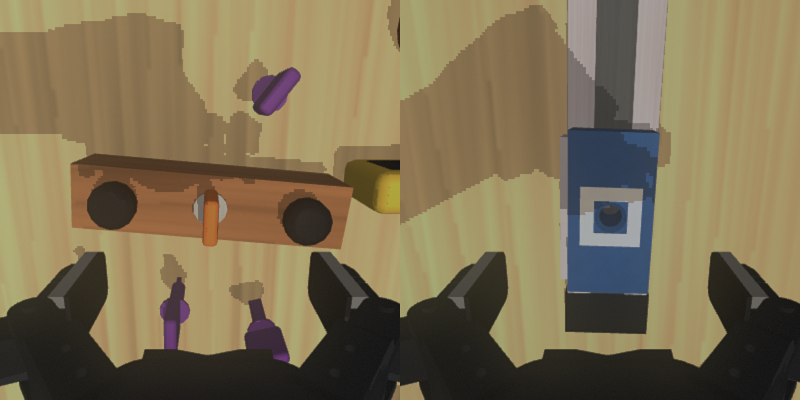

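Left: wing at about (210,220) in the strip, with knobs at (112,205) and (307,221). Right: the hole at about (610,215) in its white frame. I'll enlarge both.

```bash
python3 - <<'E'
from h import *
a=cv2.imread("pics/wa.png")[180:260,290:370]; b=cv2.imread("pics/wb.png")[180:260,290:370]
cv2.imwrite("pics/z.png",np.hstack([cv2.resize(cv2.convertScaleAbs(x,alpha=1.8),(400,400),interpolation=cv2.INTER_NEAREST) for x in (a,b)]))
E
```

```text
(no output)
```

View pics/z.png

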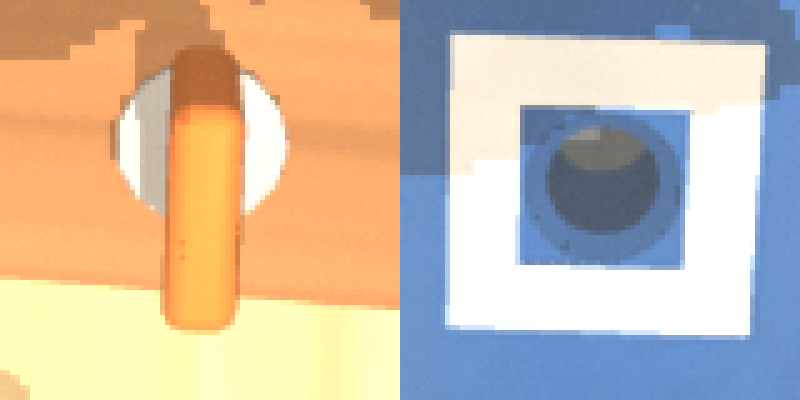

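```bash
python3 - <<'E'
from h import *
P=lambda f,x,y,z:pt(f,(290+(x)/5-.5,180+(y)/5-.5),z)[:2]
p=lambda s,*v:print(s,*[np.round(a,4) for a in v])
p("collar",P("wa",201.5,140,.058), P("wa",113,140,.058),P("wa",290,140,.058))
p("wing end L,R",P("wa",166,322,.094),P("wa",238,322,.094))
L=P("wa",172,105,.094);Rr=P("wa",241,105,.094);p("wing upper L,R",L,Rr)
c=[P("wb",x-400,y,.061) for x,y in((450,33),(768,44),(750,338),(446,326))]
p("frame",*c,np.mean(c,0)); 
e=lambda a,b:np.degrees(np.arctan2(*(b-a)))
print("ang from +y (toward +x):",e(c[3],c[0]),e(c[2],c[1]),"across",e(c[3],c[2])-90,e(c[0],c[1])-90)
p("inner",np.mean([P("wb",x-400,y,.061) for x,y in((520,106),(692,114),(684,269),(518,264))],0))
p("bevel",P("wb",603,188,.061))
k=lambda u,v,z:pt("wa",(120+u,v),z)[:2]
a,b=k(112,205,.08),k(307,221,.08);p("knobs",a,b,(a+b)/2,b-a)
m=lambda u,v,z:pt("wb",(120+u,v),z)[:2]
p("rail edges",m(168,0,.03),m(267,0,.03)); 
a,b=pt("top1",(234,237),.03),pt("top1",(347,237),.03);print(e(b,a))
E
```

```text
collar [ 0.5139 -0.2146] [ 0.5006 -0.2147] [ 0.5273 -0.2146]
wing end L,R [ 0.5091 -0.229 ] [ 0.5186 -0.229 ]
wing upper L,R [ 0.5099 -0.1991] [ 0.5188 -0.1991]
frame [0.4402 0.0813] [0.481  0.0798] [0.4796 0.0391] [0.4387 0.0409] [0.4599 0.0603]
ang from +y (toward +x): 2.105223882697958 1.89336352245282 across 2.4809861304419627 2.0968451974273705
inner [0.4599 0.0602]
bevel [0.5123 0.0603]
knobs [ 0.4468 -0.2063] [ 0.5812 -0.2177] [ 0.514 -0.212] [ 0.1344 -0.0113]
rail edges [0.433 0.196] [0.4963 0.1959]Traceback (most recent call last):
  File "<stdin>", line 17, in <module>
  File "<stdin>", line 9, in <lambda>
TypeError: return arrays must be of ArrayType
```

The frame gives the hole at (0.4599, 0.0602), the track yaw is about -2.1°, and the screw axis is at about (0.514, -0.2137). Now I'll grasp.

```bash
python3 - <<'E'
from h import *
Y=np.pi/2-.037
move_gripper(.45)
r.goto([.514,-.2137,.20],[np.pi,0,Y])
print(r.servo_line([.514,-.2137,.134],feed=.08,until_force=6), T()[:3,3])
move_gripper(0.0); s=sensors.sense(); print(s["opening"],s["gripper_force"],s["ft_force"],s["torque"])
r.servo_line([.514,-.2137,.25],feed=.1)
r.goto([.4599,.0602,.215],[np.pi,0,Y]); r.sleep(.3)
s=sensors.sense(); print(s["time_s"],s["opening"],s["gripper_force"],s["ft_force"],s["torque"],s["tool_pos"])
a=shot("wrist","wc"); b=shot("scene","sc")
cv2.imwrite("pics/c.png",np.hstack([cv2.convertScaleAbs(cv2.resize(x,(400,400)),alpha=1.6) for x in (a[120:280,247:407],b[100:240,240:380])]))
E
```

```text
False [ 0.51439434 -0.21364622  0.13436479]
0.10820110674059746 58.79223883152008 [ 0.17625889 -0.0650403   3.73962082] [-0.05401106  0.14297825 -0.015467  ]
9.4167 0.10623669700082236 58.43197166919708 [-0.87168844  0.09893814 -1.05327099] [ 0.00090927 -0.00693109  0.02914395] [0.46023504 0.05940694 0.2149681 ]
```

View pics/c.png

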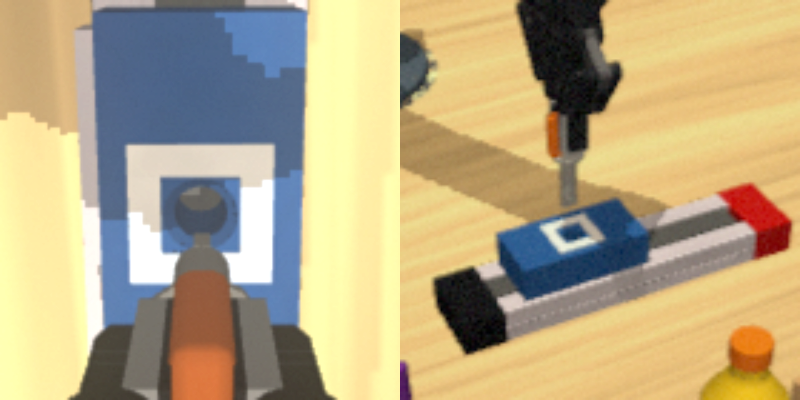

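The screw is held upright with its tip just above the block: in the left panel the tip is at about (203,238) and the frame spans (127..275, 145..283). I'll cross-check tip and hole in this one picture, then insert gently.

```bash
python3 - <<'E'
from h import *
P=lambda x,y,z:pt("wc",(247+x/2.5-.5,120+y/2.5-.5),z)[:2]
t=P(203,238,.09); f=np.mean([P(*c,.061) for c in((127,145),(275,145),(272,283),(130,283))],0)
h=np.mean([P(*c,.061) for c in((161,178),(241,178),(240,252),(161,252))],0)
print(t,f,h,T()[:3,3])
E
```

```text
[0.46055609 0.06319062] [0.45985502 0.06039387] [0.45978797 0.06042848] [0.46009633 0.05977394 0.21500557]
```

```bash
python3 - <<'E'
from h import *
a=cv2.imread("pics/wc.png")[180:260,288:368]
cv2.imwrite("pics/d.png",cv2.resize(cv2.convertScaleAbs(a,alpha=2),(560,560),interpolation=cv2.INTER_NEAREST))
E
```

```text
(no output)
```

View pics/d.png

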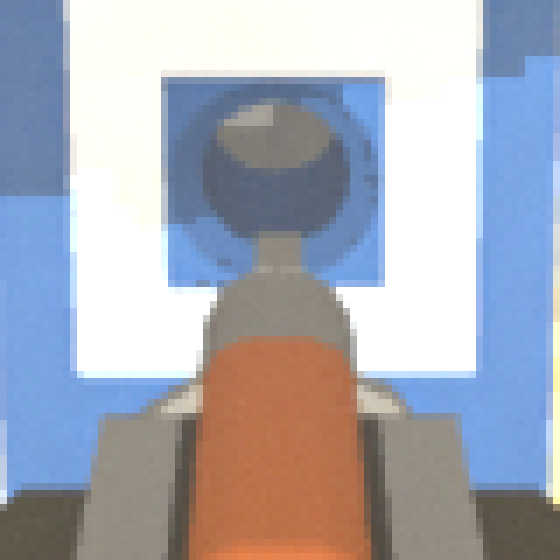

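```bash
python3 - <<'E'
from h import *
P=lambda x,y,z:np.round(pt("wc",(288+x/7-.5,180+y/7-.5),z)[:2],4)
print("tang edge",P(279,232,.09),"shank edge",P(279,268,.099),"shank sides",P(203,345,.13),P(355,345,.13),"wing end",P(275,338,.125),P(275,338,.115))
print("inner", np.mean([P(*c,.061) for c in((163,76),(385,76),(383,286),(168,286))],0), "outer", np.mean([P(*c,.061) for c in((66,-3),(485,0),(476,376),(76,376))],0))
E
```

```text
tang edge [0.4604 0.0645] shank edge [0.4604 0.0642] shank sides [0.4553 0.0691] [0.466  0.0686] wing end [0.4603 0.0676] [0.4601 0.0639]
inner [0.45975  0.060525] outer [0.459825 0.059575]
```

```bash
python3 - <<'E'
from h import *
def st(m):
    s=sensors.sense(); print(m,round(s["time_s"],2),np.round(s["tool_pos"],4),np.round(s["ft_force"],1),np.round(s["torque"],2),round(s["opening"],3))
r.servo_line([.4594,.0624,.19],feed=.05); st("pre")
hit=r.servo_line([.4594,.0624,.160],feed=.025,until_force=4); st(hit)
if not hit:
    hit=r.servo_line([.4594,.0624,.154],feed=.01,until_force=3); st(hit)
E
```

```text
pre 10.17 [0.4594 0.0626 0.1899] [ 0.7  0.7 -1. ] [-0.   -0.01 -0.  ] 0.109
False 11.52 [0.4595 0.0624 0.1601] [-0.1 -0.1 -0.9] [-0.01 -0.    0.01] 0.104
True 12.0 [0.4595 0.0624 0.1555] [-0.2  1.4  4.6] [-0.12  0.12  0.  ] 0.107
```

Seated on the bar at the expected height. Now I'll slide towards the red end in small steps, probing gently downwards.

```bash
cat >> h.py <<'E'
def st(m):
    s=sensors.sense(); print(m,round(s["time_s"],2),np.round(s["tool_pos"],4),np.round(s["ft_force"],1),np.round(s["torque"],2),round(s["opening"],3))
D=np.array([np.sin(.037),np.cos(.037),0])
E
python3 - <<'E'
from h import *
b=np.array([.4594,.0624,.1565])
r.servo_line(b,feed=.02)
d=.009; print(r.servo_line(b+D*d,feed=.03,until_force=12)); st("slid")
while d<.038:
    d+=.0015
    if r.servo_line(b+D*d,feed=.02,until_force=12): st("side force"); break
    hit=r.servo_line(b+D*d-[0,0,.004],feed=.015,until_force=3.5); st((round(d,4),hit))
    if not hit: break
    r.servo_line(b+D*d,feed=.02)
    if sensors.sense()["time_s"]>40: break
E
```

```text
False
slid 12.7 [0.4597 0.0718 0.1565] [ 0.3 -1.5 -0.6] [-0.16 -0.14 -0.01] 0.106
(0.0105, True) 13.17 [0.4601 0.0731 0.1554] [-0.5 -0.6  4.5] [-0.1   0.12 -0.1 ] 0.106
(0.012, True) 13.88 [0.4602 0.0743 0.1554] [0.1 0.3 4.9] [-0.2   0.11 -0.01] 0.114
(0.0135, True) 14.6 [0.4602 0.0759 0.1554] [-0.3 -0.2  4.8] [-0.18  0.16  0.01] 0.105
(0.015, True) 15.32 [0.4602 0.0774 0.1553] [ 0.3 -0.1  4.8] [-0.11  0.05  0.02] 0.107
(0.0165, True) 16.03 [0.4602 0.0789 0.1553] [-0.7 -0.4  3.9] [-0.11  0.02  0.04] 0.11
(0.018, True) 16.75 [0.4603 0.0803 0.1552] [-0.3 -0.1  3.4] [ 0.04  0.04 -0.02] 0.107
(0.0195, True) 17.48 [0.4604 0.0817 0.1548] [ 0.5 -0.   2.4] [ 0.03 -0.12 -0.01] 0.102
(0.021, False) 18.39 [0.4602 0.0832 0.1522] [ 2.1 -2.2 -2.8] [-0.42 -0.54  0.02] 0.106
```

```bash
python3 - <<'E'
from h import *
p=T()[:3,3]
for z in (.149,.1455):
    hit=r.servo_line([p[0],p[1],z],feed=.012,until_force=4); st(hit)
    if hit: break
E
```

```text
False 18.83 [0.4602 0.0832 0.1489] [ 2.  -1.5 -2.1] [-0.44 -0.45  0.05] 0.106
True 19.12 [0.4604 0.0832 0.1464] [ 0.3 -0.1  3.8] [-0.02  0.    0.03] 0.109
```

The tang has dropped the full 9 mm. Now I'll turn clockwise in small steps, following the thread down.

```bash
python3 - <<'E'
from h import *
Y0=np.pi/2-.037; u=lambda y:np.array([np.cos(y),np.sin(y),0])
p=T()[:3,3]; z=.1466; ax=p-.0019*u(Y0); a=0
while a<.93:
    a+=.07
    if a>.15: z-=.07*.00625
    y=Y0-a; t=ax+.0019*u(y); t[2]=z
    hit=r.servo_line(t,feed=.002,rot=[np.pi,0,y],until_force=9)
    s=sensors.sense(); f=s["ft_force"]; st((round(a,2),hit,round(z,4)))
    if hit or abs(s["torque"][2])>.4 or np.linalg.norm(f)>14: break
    if f[2]>4: z+=.0003
    elif f[2]<-2: z-=.0003
    if s["tool_pos"][2]<.1416: break
print(s["eef_rot"])
E
```

```text
(0.07, False, 0.1466) 19.66 [0.4602 0.0825 0.1464] [-0.7 -4.8  3.5] [-0.94  0.13 -0.  ] 0.113
(0.14, False, 0.1466) 19.91 [0.4605 0.0829 0.1465] [-0.4 -3.3  2.6] [-0.86  0.05  0.01] 0.107
(0.21, False, 0.1462) 20.21 [0.4608 0.0831 0.1463] [-0.3 -3.3  3.8] [-0.87  0.07 -0.  ] 0.108
(0.28, False, 0.1457) 20.51 [0.4609 0.0831 0.1459] [-0.8 -2.8  4.9] [-0.88  0.22  0.06] 0.107
(0.35, False, 0.1456) 20.76 [0.4611 0.0831 0.1457] [ 0.7 -2.8  5.3] [-0.86  0.11  0.  ] 0.108
(0.42, False, 0.1454) 21.01 [0.4611 0.083  0.1454] [-0.6 -2.8  3.7] [-0.84  0.02  0.02] 0.105
(0.49, False, 0.145) 21.31 [0.4612 0.083  0.145 ] [-0.3 -2.8  3.3] [-0.76 -0.01 -0.03] 0.111
(0.56, False, 0.1446) 21.61 [0.4613 0.083  0.1445] [ 0.1 -3.   3.3] [-0.76  0.08  0.01] 0.105
(0.63, False, 0.1441) 21.91 [0.4613 0.0829 0.1441] [-0.4 -3.3  3.4] [-0.69  0.12  0.02] 0.108
(0.7, False, 0.1437) 22.21 [0.4614 0.0828 0.1436] [ 0.2 -2.8  1.9] [-0.69  0.23  0.07] 0.109
(0.77, False, 0.1433) 22.51 [0.4615 0.0828 0.1432] [-1.  -1.2  3. ] [-0.66  0.3  -0.05] 0.105
(0.84, False, 0.1428) 22.81 [0.4616 0.0827 0.1428] [-1.3 -1.9  3. ] [-0.53  0.44  0.05] 0.105
(0.91, False, 0.1424) 23.11 [0.4616 0.0826 0.1423] [-2.1 -1.3  3.4] [-0.43  0.51  0.04] 0.105
(0.98, False, 0.1419) 23.41 [0.4617 0.0825 0.1419] [-2.9 -0.1  3.7] [-0.3   0.62  0.03] 0.111
[-3.14130587e+00  2.71296345e-04  5.56039518e-01]
```

```bash
python3 - <<'E'
from h import *
u=lambda y:np.array([np.cos(y),np.sin(y),0])
s=sensors.sense(); y=s["eef_rot"][2]; p=s["tool_pos"]; z=.1419; ax=p-.0019*u(y)
for i in range(3):
    y-=.03; z-=.03*.00625; t=ax+.0019*u(y); t[2]=z
    hit=r.servo_line(t,feed=.001,rot=[np.pi,0,y],until_force=6); st((hit,round(z,5)))
    if hit: break
E
python3 - <<'E'
from h import *
b=shot("scene","se"); a=shot("wrist","we")
cv2.imwrite("pics/e.png",np.hstack([cv2.convertScaleAbs(cv2.resize(x,(400,400)),alpha=1.7) for x in (a[160:280,267:387],b[140:220,260:340])]))
E
```

```text
(False, 0.14171) 23.67 [0.4617 0.0825 0.1417] [-1.8 -2.4  2.9] [-0.39  0.61  0.04] 0.109
(False, 0.14152) 23.92 [0.4617 0.0825 0.1415] [-2.  -1.2  2.9] [-0.34  0.66 -0.01] 0.107
(False, 0.14134) 24.17 [0.4617 0.0824 0.1413] [-2.1 -0.8  4.3] [-0.33  0.66  0.04] 0.106
```

View pics/e.png

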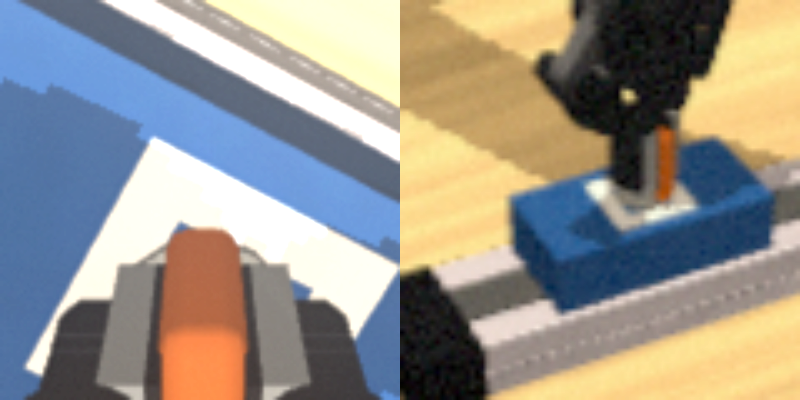

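The wing has turned about 60° and the collar sits on the white frame (left panel, around (205,250)). I'll release, retreat and check.

```bash
python3 - <<'E'
from h import *
move_gripper(.5); r.sleep(.2)
p=T()[:3,3]; print(r.servo_line(p+[0,0,.09],feed=.08,until_force=8)); r.sleep(.3); st("up")
b=shot("scene","sf"); a=shot("wrist","wf")
cv2.imwrite("pics/f.png",np.hstack([cv2.convertScaleAbs(cv2.resize(x,(400,400)),alpha=1.7) for x in (a[120:280,247:407],b[140:220,260:340])]))
E
```

```text
False
up 26.46 [0.4617 0.0825 0.2311] [ 0.3 -0.2 -0.9] [-0.03  0.03  0.02] 0.5
```

View pics/f.png

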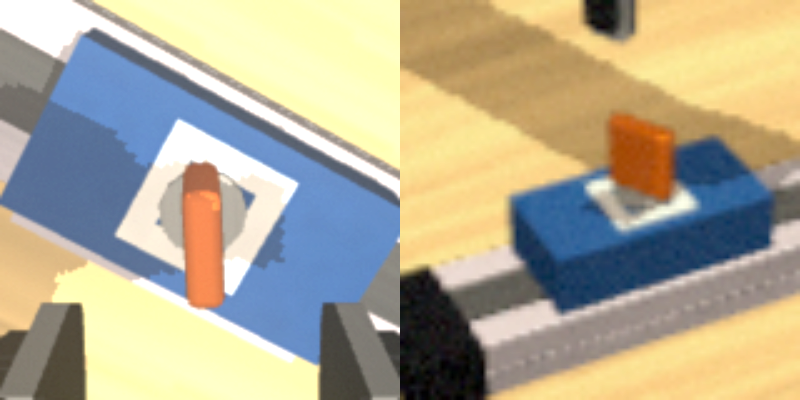

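The screw stands upright and turned about 60°, with its collar (about (203,210) in the left panel) down on the block and the gripper clear. I'm handing in.

```bash
python3 -c "
from station import order
print(order.finish_job())"
```

```text
the job is handed in; nothing more can be done
None
```

The job is handed in, with no verdict returned: the thumbscrew's tang dropped into the nut, I turned it about 1.07 rad clockwise and it came down 5.1 mm. The last pictures show its collar on the block, the screw upright and the gripper clear.

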